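# Poise the test needle over the bitumen sample

## Robot

A 7-joint arm with a two-finger parallel gripper is mounted at the origin on a cart in front of the work surface, level with it; the furniture and walls round the work are solid. World frame = base frame: x ahead of the robot, y to its left, z up, the work surface at z = 0. Lengths are in m, angles in degrees, forces in N, time in s.
With the tool pointing down it reaches from about 0.425 to 0.925 m from the base axis. Payload 6.8 kg.
Tool frame: the origin (TCP) lies at the centre of the arm's flange, where the gripper is bolted on; the fingertips stand 173 mm ahead of it and the grasp point (between the pads) lies 155 mm ahead of it; z points along the fingers, y is the line along which they close (so a half turn about z gives the same grasp; the last joint's range is limited). The gripper opens to 85 mm and grips with 20 to 120 N. Pads are 22 mm wide; open, the fingers measure 114 mm over their backs; the gripper's body (76 mm by 85 mm) begins 54 mm behind the grasp point. The pads swing forward as they close: fully open they stand 13 mm farther back than shut.
Start: joints at [-75.808, 27.33, 1.283, 89.118, -0.659, 63.558, -4.761], TCP at [0.235, 0.633, 0.405] pointing down, gripper open.
Joint ranges: [-169.35, 169.35], [-19.33, 120.38], [-80.79, 83.38], [13.8, 139.57], [-78.32, 258.32], [9.67, 109.79], [-169.56, 169.56]. Speed limits (degrees/s): [136.94, 136.94, 180, 180, 180, 180, 180].

## Interface

Orientations are given as [roll, pitch, yaw] about the fixed x, y, z axes, in that order (R = Rz(yaw) Ry(pitch) Rx(roll)).
In Python, from bench import env gives the robot as it stands.
- The arm moves only by the tool carry_out, never from a script. Its argument "steps" is a list of rows, each a list of 7 numbers: the shift along the tool's x, y, z each as a share of 150 mm, from -1 to 1, then the turn, a rotation vector about the tool's x, y, z each as a share of pi/4 rad, from -1 to 1, then the opening, from -1 (shut) to 1 (fully open). A call has 1 to 12 rows; each row is the pose to reach, as a shift and turn from the pose commanded when the call began, along the tool's axes at that moment; what a row does not reach only later rows make up. A row lasts 1/10 s, in which the tool goes at most 50 mm and 8.59 degrees, less where a joint would pass 70% of its speed; a pose out of reach is approached as far as the arm can. A call with a number of a shift or a turn outside -1 to 1 is refused whole. A call with a gripper value outside its range is refused whole. The fingers move at their own pace and stop on an object; "grip_force" is the grip in N (left out, the last holds). Time passes only in rows, so rows that repeat a pose let the fingers close. It gives the time, the measured TCP pose, the force, the opening and the grip force at its end, in the units of the state.
- env.get_obs(): the state, without advancing time (a new reading comes with each control period).
- env.camera(name): name is "side" or "top"; returns the picture (420x560x3 uint8, red, green, blue); there is no depth.
- env.camera_info(name): a dict with "mtx" (3x3 intrinsics, pixels), "view" (4x4, takes a point from world to camera coordinates). Camera axes: x right, y up, looking along -z (the intrinsics and any distortion apply to the point x, -y, -z); pixel columns grow to the right and rows downward; lengths in m; the calibration is good to about 2 mm. A picture is of the moment at which its call begins. camera_info takes no time and is no camera call.
- env.hand_in(): hands the job in; it is judged then, once.
The state is a dict: "clock": time; "q": joint angles; "joint_velocities": joint speeds; "joint_torque": joint torques, N m; "tcp_pos": TCP position; "tool_rot": TCP orientation; "wrist_force": force on the tool from outside, world axes, zero at the start; "torque": the same for the moment, N m; "opening": finger opening in m; "finger_force": force on a finger pad.
Only numpy, scipy, OpenCV 4.12 (cv2) and the standard library are available. Lean on these libraries where they do the work, as an engineer would, in place of code of your own. Each camera call takes 0.05 s, during which the arm holds its last target. There are 200 camera calls.

## Task

Get the covered bitumen sample ready for a needle test: lift the lid off the large tin by its knob and set it down knob up on the free worktop, then draw the needle plunger out of its stand and carry it over the top of the amber splash guard to the opened tin. Finish while still holding the plunger still and upright, its tip about a centimetre above the middle of the bitumen. Do not touch the guard, never let the plunger touch the tin or the bitumen, and leave the tin and the other things on the bench where they stand.

Things in the scene. Friction and masses are not known exactly. Their poses are not given: they have to be found in the camera images.
- lid: Loose metal lid on the large tin: disc 78 mm across, 5 mm thick; under it a plug 54 mm across, 6 mm deep, that drops loosely into the tin; on top an upright round black knob 22 mm across (z = 11 to 36 mm). Origin: centre of the plug's underside, z up through the knob. On the tin its origin lies 6 mm below the rim; on the worktop the lid stands on its plug, origin at height 0. About 90 g.
- tin: Large round sample tin of grey metal, 71 mm across, 45 mm tall, open at the top under the lid, filled with hard black bitumen up to 36 mm above its underside. Loose, about 0.45 kg in all. Origin: centre of the underside, z up.
- bitumen_centre (a point): Centre of the flat bitumen surface in the large tin, 36 mm above its underside and 9 mm below its rim.
- plunger: Round needle plunger, 112 mm long, about 100 g, origin at the needle tip, z up to the cap: steel needle 5 mm across (z to 35 mm), brass body 16 mm across (35 to 65), brass flange 28 mm across (65 to 70), ringed steel grip 18 mm across (70 to 107; grasp here from above), red cap 19 mm across (107 to 112). At the start it hangs upright in the stand by its flange, tip 10 mm above the worktop.
- stand: Fixed stand of the plunger: grey foot 80 x 80 mm and 6 mm thick, two steel posts, blue top plate 50 x 74 mm whose top is 75 mm above the worktop, with a square 19 mm hole through its middle. Origin: centre of the foot's underside, the hole straight above. The plunger comes out straight up, its tip has to rise above the top plate.
- guard: Fixed splash guard between the stand and the large tin: an upright amber glass panel in a steel rod frame, 208 mm long along its own x, 8 mm thick, top at 91 mm, on two feet 60 mm wide (along its y). Origin: centre of its underside.
- tape: Bystander: roll of brown adhesive tape lying flat, 64 mm across, 19 mm tall. Origin: centre of the underside.
- weight: Bystander: brass weight with a knob, 29 mm across, 51 mm tall. Origin: centre of the underside.
- timer: Bystander: white timer with three coloured buttons, 62 x 68 x 22 mm. Origin: centre of the underside.

How it is judged:
By the outcome, as a careful person would: the job done as asked, in the order asked, and still so for the second after the job is handed in, while the arm keeps its last pose, push and grip.
It also fails if it takes over 54 s, if anything falls off the work surface, if the arm or the gripper's body presses on something with over 40 N, if the wrist force passes 120 N, or if a joint passes its speed limit or range.

## Working session

There is one attempt and no reset: what is moved stays moved. The work goes in short steps, Python scripts to look and compute and a tool call to move; the robot and the scene stay as the last step left them, time stands still between calls to the robot, and variables do not carry over. Pictures are saved under pics/ and viewed, at most 10 in all, crops included, and the job is handed in when it is done.

Besides the shell and the picture viewer there is one more tool, called after ">>>" by a JSON object that holds its "op" and its "data", one argument or row to a line. carry_out: Moves the arm, as the interface text tells. Its arguments: {"type":"object","properties":{"steps":{"type":"array","items":{"type":"array","items":{"type":"number"}}},"grip_force":{"type":"number"}},"required":["steps"]}

```bash
mkdir -p pics
python3 - <<'E'
from bench import env
import cv2
for n in("side","top"):
    cv2.imwrite(f"pics/{n}0.png",env.camera(n)[:,:,::-1]); i=env.camera_info(n); print(n,i)
o=env.get_obs(); print(o)
E
```

```text
side {'mtx': array([[442.88109002,   0.        , 277.84868904],
       [  0.        , 442.88109002, 210.08484233],
       [  0.        ,   0.        ,   1.        ]]), 'view': array([[-0.99696941, -0.07472192, -0.02164772,  0.55393246],
       [ 0.02047967, -0.52054187,  0.8535905 , -0.04166915],
       [-0.07505046,  0.85056028,  0.5204946 , -0.96743703],
       [ 0.        ,  0.        ,  0.        ,  1.        ]])}
top {'mtx': array([[453.00835564,   0.        , 277.37815241],
       [  0.        , 453.00835564, 205.91323947],
       [  0.        ,   0.        ,   1.        ]]), 'view': array([[ 8.69975520e-03, -9.99929486e-01, -8.08311113e-03,
         5.29339819e-04],
       [ 9.97125017e-01,  8.06630288e-03,  7.53434469e-02,
        -5.48913777e-01],
       [-7.52729334e-02, -8.71534187e-03,  9.97124881e-01,
        -1.16173504e+00],
       [ 0.00000000e+00,  0.00000000e+00,  0.00000000e+00,
         1.00000000e+00]])}
{'clock': 0.1, 'q': array([-75.81111094,  27.37328437,   1.28039214,  89.17027847,
        -0.65915663,  63.55812274,  -4.76082693]), 'joint_velocities': array([ 0.07655398, -0.07631005,  0.00127558, -0.17450308,  0.0439484 ,
        0.04523566,  0.08206418]), 'joint_torque': array([ 4.08251683e-03, -5.97764289e+01,  1.61331754e+00, -2.81956297e+01,
        1.27373741e-02,  5.10539277e-03,  4.66857409e-05]), 'tcp_pos': array([0.23500377, 0.63252294, 0.4038142 ]), 'tool_rot': array([-1.79905905e+02,  6.78710240e-03,  1.59618727e+02]), 'wrist_force': array([-0.33021953, -0.04535805,  0.16944434]), 'torque': array([-0.00667987,  0.04679286, -0.00341207]), 'finger_force': 0.0, 'opening': 0.0852771010216293}
```

View pics/side0.png

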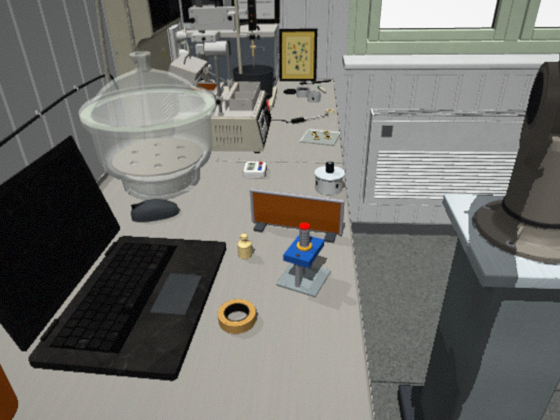

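View pics/top0.png

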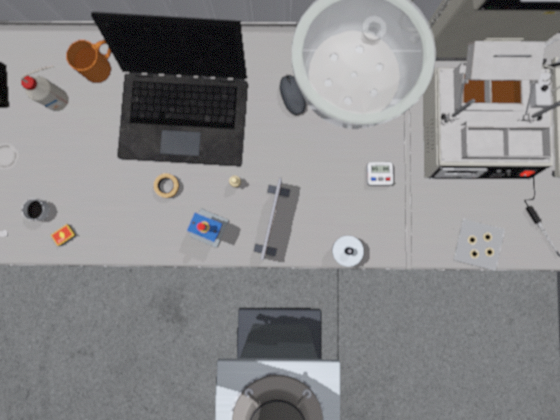

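The side view shows the tin at (329,180), the guard at (297,212) and the stand/plunger at (304,250). The top view shows the lid at (348,250), the guard at (273,220), the plunger at (204,228), the weight at (235,182), the timer at (380,174) and the tape at (166,186).

```bash
cat > h.py <<'E'
import numpy as np,cv2
from bench import env
def proj(n,P):
    i=env.camera_info(n); V=i["view"]; p=np.atleast_2d(P)@V[:3,:3].T+V[:3,3]; p=p*[1,-1,-1]
    u=p@i["mtx"].T; return u[:,:2]/u[:,2:]
def back(n,uv,z):
    i=env.camera_info(n); V=i["view"]; R=V[:3,:3]; c=-R.T@V[:3,3]
    d=R.T@(np.linalg.inv(i["mtx"])@[uv[0],uv[1],1]*[1,-1,-1]); return c+d*(z-c[2])/d[2]
def blob(im,mask,box):
    x0,y0,x1,y1=box; m=np.zeros(mask.shape,bool); m[y0:y1,x0:x1]=mask[y0:y1,x0:x1]
    ys,xs=np.nonzero(m); return (xs.mean(),ys.mean(),len(xs)) if len(xs) else None
E
python3 - <<'E'
from h import *
t=cv2.imread("pics/top0.png"); s=cv2.imread("pics/side0.png")
def red(i): i=i.astype(int); return (i[:,:,2]>150)&(i[:,:,1]<60)
def blk(i): return i.max(2)<50
a=blob(t,red(t),(185,210,225,245)); b=blob(s,red(s),(290,215,320,240))
print("cap",a,back("top",a,.117),b,back("side",b,.117))
a=blob(t,blk(t),(335,235,362,265)); b=blob(s,blk(s),(315,155,345,175)); print("knob",a,b)
h=.045+.030
print(back("top",a,h),back("side",b,.045+.018))
c1=cv2.resize(t[150:275,150:400],None,fx=3,fy=3,interpolation=2)
c2=cv2.resize(s[155:300,235:355],None,fx=4,fy=4,interpolation=2)
cv2.imwrite("pics/c1.png",c1); cv2.imwrite("pics/c2.png",c2)
E
```

```text
cap (np.float64(203.33333333333334), np.float64(226.5), 6) [0.4908064  0.18098102 0.117     ] (np.float64(303.96923076923076), np.float64(225.3230769230769), 65) [0.49274518 0.18325687 0.117     ]
knob None (np.float64(329.3939393939394), np.float64(167.37878787878788), 66)Traceback (most recent call last):
  File "<stdin>", line 9, in <module>
  File "h.py", line 8, in back
    d=R.T@(np.linalg.inv(i["mtx"])@[uv[0],uv[1],1]*[1,-1,-1]); return c+d*(z-c[2])/d[2]
                                    ~~^^^
TypeError: 'NoneType' object is not subscriptable
```

Run:
```python
from h import *
t=cv2.imread("pics/top0.png"); s=cv2.imread("pics/side0.png")
def red(i): i=i.astype(int); return (i[:,:,2]>110)&(i[:,:,2]>2.2*i[:,:,1])
a=blob(t,red(t),(193,215,218,240)); print("cap",a,back("top",a,.115))
print("knob side",back("side",(329.4,167.4),.0625))
g=t[236:266,334:364].max(2)
for th in(60,80,100):
    a=blob(t,t.max(2)<th,(338,242,358,262)); print(th,a, a and back("top",a,.073))
ys,xs=np.nonzero(t[230:270,325:372].min(2)>200); (c,r)=cv2.minEnclosingCircle(np.c_[xs+325,ys+230].astype(np.float32)); print("lid circ",c,r,back("top",c,.05))
c1=cv2.resize(t[150:275,150:400],None,fx=3,fy=3,interpolation=2)
c2=cv2.resize(s[155:300,235:355],None,fx=3,fy=3,interpolation=2)
o=np.zeros((375,750,3),np.uint8);o[:]=c1
cv2.imwrite("pics/c1.png",o); cv2.imwrite("pics/c2.png",cv2.resize(s[155:300,235:355],None,fx=4,fy=4,interpolation=2))
```

```text
cap (np.float64(200.78947368421052), np.float64(226.3421052631579), 38) [0.49119002 0.18743743 0.115     ]
knob side [ 0.4372402  -0.16561766  0.0625    ]
60 (np.float64(346.0), np.float64(250.0), 3) [ 0.43697253 -0.16598798  0.073     ]
80 (np.float64(347.6363636363636), np.float64(250.72727272727272), 11) [ 0.43521789 -0.17002468  0.073     ]
100 (np.float64(348.52), np.float64(250.8), 25) [ 0.43505826 -0.17220645  0.073     ]
lid circ (347.5689697265625, 250.5) 14.646077156066895 [ 0.43528379 -0.17322168  0.05      ]
```

```bash
ls pics
```

```text
c1.png
c2.png
side0.png
top0.png
```

View pics/c1.png

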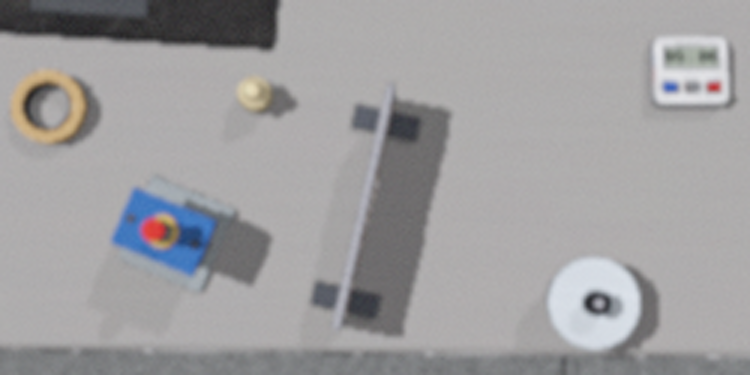

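The crop shows the lid at full-image pixels (347.8,250.8), radius 15.5 px, i.e. 38 mm, which matches the given size. The stand plate centre is at (204.8,226.8), the guard runs from (280,179) to (262.5,258), and the worktop between guard and timer is free. I'll check these numbers and start moving.

Run:
```python
from h import *
f=lambda x,y:((x+.5)/3+149.5,(y+.5)/3+149.5)
for n,p,z in[("lid",(594.5,303.5),.05),("knob",(598,303),.07),("plate",(165,231),.075),("cap",(154,229),.12),("guardA",(391,86),.091),("guardB",(338,326),.091),("lidspot",(530,150),.01),("timer",(691,71),.02),("weight",(254,92),.05)]:
    print(n,back("top",f(*p),z).round(4))
print(proj("side",[[.436,-.173,.062],[.491,.186,.12],[.491,.186,.075]]))
```

```text
lid [ 0.4345 -0.1739  0.05  ]
knob [ 0.4353 -0.1738  0.07  ]
plate [0.4916 0.1849 0.075 ]
cap [0.4919 0.1861 0.12  ]
guardA [ 0.6118 -0.0013  0.091 ]
guardB [0.4153 0.04   0.091 ]
lidspot [ 0.5672 -0.1236  0.01  ]
timer [ 0.6368 -0.2631  0.02  ]
weight [0.6114 0.1156 0.05  ]
[[329.81646884 166.30004933]
 [304.9342076  224.78130045]
 [304.68270688 245.43383483]]
```

>>> {"op": "carry_out", "data": {
  "steps": [
    [-0.3,-0.17,0,0,0,-0.15,1],
    [-0.6,-0.34,0,0,0,-0.3,1],
    [-0.904,-0.517,0,0,0,-0.453,1],
    [-0.904,-0.517,0,0,0,-0.453,1],
    [-0.904,-0.517,0,0,0,-0.453,1]
  ]
}}

```text
clock: 0.6
tcp_pos: [0.3371, 0.511, 0.4046]
tool_rot: [-180.0, 0.0, 179.7]
wrist_force: [-0.9, 1.7, -0.4]
opening: 0.0853
finger_force: 0.0
```

>>> {"op": "carry_out", "data": {
  "steps": [
    [-0.3,-0.3,0,0,0,0,1],
    [-0.6,-0.6,0,0,0,0,1],
    [-0.9,-0.9,0,0,0,0,1],
    [-1,-1,0,0,0,0,1]
  ]
}}

```text
clock: 1.0
tcp_pos: [0.4764, 0.3724, 0.4046]
tool_rot: [179.9, -0.0, -179.8]
wrist_force: [0.7, 0.1, -1.0]
opening: 0.0852
finger_force: 0.0
```

>>> {"op": "carry_out", "data": {
  "steps": [
    [0,-0.3,0,0,0,0,1],
    [0,-0.6,0,0,0,0,1],
    [0,-0.9,0,0,0,0,1],
    [0,-1,0,0,0,0,1]
  ]
}}

```text
clock: 1.4
tcp_pos: [0.4764, 0.2185, 0.4045]
tool_rot: [-179.9, -0.0, 179.8]
wrist_force: [-0.2, 0.2, 0.9]
opening: 0.0854
finger_force: 0.0
```

>>> {"op": "carry_out", "data": {
  "steps": [
    [0,-0.3,0,0,0,0,1],
    [0,-0.6,0,0,0,0,1],
    [0,-0.9,0,0,0,0,1],
    [0,-1,0,0,0,0,1]
  ]
}}

```text
clock: 1.8
tcp_pos: [0.4765, 0.069, 0.4048]
tool_rot: [-180.0, -0.0, 179.8]
wrist_force: [0.1, -0.0, 0.0]
opening: 0.0853
finger_force: 0.0
```

>>> {"op": "carry_out", "data": {
  "steps": [
    [0,-0.3,0,0,0,0,1],
    [0,-0.6,0,0,0,0,1],
    [0,-0.9,0,0,0,0,1],
    [0,-1,0,0,0,0,1],
    [0,-1,0,0,0,0,1],
    [0,-1,0,0,0,0,1]
  ]
}}

```text
clock: 2.4
tcp_pos: [0.4773, -0.0765, 0.4046]
tool_rot: [180.0, 0.0, -179.9]
wrist_force: [0.2, 0.3, -0.1]
opening: 0.0855
finger_force: 0.0
```

>>> {"op": "carry_out", "data": {
  "steps": [
    [0.14,-0.3,0.2,0,0,0,1],
    [0.28,-0.6,0.5,0,0,0,1],
    [0.28,-0.647,0.75,0,0,0,1],
    [0.28,-0.647,0.83,0,0,0,1],
    [0.28,-0.647,0.83,0,0,0,1],
    [0.28,-0.647,0.83,0,0,0,1]
  ]
}}

```text
clock: 3.0
tcp_pos: [0.4358, -0.1739, 0.2805]
tool_rot: [180.0, -0.0, -179.8]
wrist_force: [0.5, -0.6, -0.3]
opening: 0.0853
finger_force: 0.0
```

Run:
```python
from h import *
import time
print(np.mean([env.get_obs()["tcp_pos"] for _ in range(5)],0), env.get_obs()["q"])
s=env.camera("side")[:,:,::-1]
cv2.imwrite("pics/c3.png",cv2.resize(s[100:220,270:400],None,fx=5,fy=5,interpolation=2)[:600])
```

```text
[ 0.43579554 -0.17387823  0.28047213] [ -2.05083278  18.75954611  19.23603317 124.03639459  -9.83775164
  38.61157119 114.11754547]
```

View pics/c3.png

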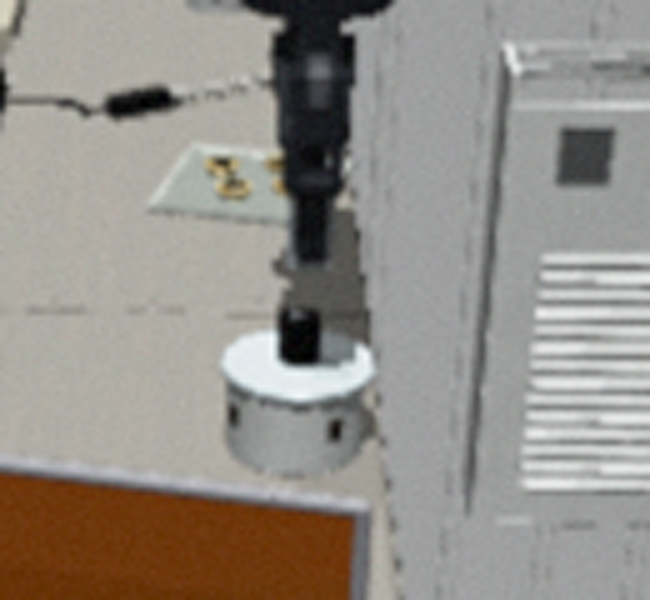

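Run:
```python
from h import *
g=lambda x,y:(x/5+270,y/5+100)
q=proj("side",[[.4358,-.1739+d,.2805-.155+e] for d in(.05,-.05) for e in(-.005,.02)]); print((q-[270,100])*5)
for w in [[.4355,-.1735,.062],[.4355,-.1735,.075],[.4355,-.1735,.05]]: print((proj("side",w)-[270,100])*5)
a=back("side",g(299,318),.075);print(a, back("side",g(298,366),.05))
```

```text
[[307.02259497 264.58256503]
 [309.24246987 215.08311195]
 [301.49908891 183.93769106]
 [303.48513232 137.27345279]]
[[300.05580959 331.07997438]]
[[301.08551507 307.57700882]]
[[299.11633884 352.52333756]]
[ 0.43684049 -0.16136081  0.075     ] [ 0.43643527 -0.15829071  0.05      ]
```

Run:
```python
from h import *
from scipy.optimize import least_squares
for n,box in(("side",(308,158,352,188)),("top",(328,232,370,270))):
    im=cv2.imread(f"pics/{n}0.png"); x0,y0,x1,y1=box
    g=im[y0:y1,x0:x1].min(2); print(n)
    if n=="side":
        for r in g[::1,4:40:3]: print(*["%3d"%v for v in r])
    m=(g>(185)).astype(np.uint8); c=max(cv2.findContours(m,0,1)[0],key=cv2.contourArea); h=cv2.convexHull(c).reshape(-1,2)
    print(h.min(0)+[x0,y0],h.max(0)+[x0,y0])
    a=np.linspace(0,6.283,60)
    for y in(-.165,-.17,-.175):
        P=np.c_[.4358+.039*np.cos(a),y+.039*np.sin(a),.05+0*a]; q=proj(n,P); print(y,q.min(0),q.max(0))
```

```text
side
164 159 162 161 160 162 161 162 163 160 162 160
157 161 160 154 160 163 162 163 162 159 145 154
162 162 162 151 162 161 153 163 162 160 137 156
164 166 163 163 167 129 129 141 162 160 157 154
166 156 152 156 153  58 109  86 144 145 142 156
161 149 138 145 139  23 108  48 139 141 136 147
161 158 159 158 162  11  33  32 163 160 150 151
163 163 159 165 182   9  13  36 164 161 150 150
165 162 163 198 210   8   8  44 194 166 146 151
163 161 202 227 232   9  15  53 221 200 153 151
161 163 229 228 230  10  20  49 226 221 172 144
163 195 227 228 231   5  12  46 224 224 205 140
160 216 227 226 228   0  13  42 225 225 228 131
163 217 225 227 227  16   5  76 221 222 226 125
160 222 224 225 229  78  30 139 207 218 224 143
161 214 224 225 228 176 144 187 205 204 223 154
163 186 222 226 227 225 219 208 206 208 222 154
164 156 223 227 227 224 228 215 213 214 221 145
164 124 203 226 226 225 225 224 226 222 187 141
159 115 148 217 226 224 226 222 227 206 124 143
164 122  91 176 207 227 234 216 200 156 111 127
163 128  85 124 143 198 222 184 130 102 116 101
160 124 111 121 104 117 141 117  84  85 108 106
161 110 126 141 125 114  86 112  86  84  92 130
161 106 120 143 150 153 117 140 108 100  86 144
159 100 121 139 150 152 150 146 113 118  88 136
167 114 123 143 149 153 150 146  71 110  93 120
161 126 124 141 148 154 149 147  37 117  91 117
159 123 128 143 151 151 149 149  35 122  88 112
161 128 129 141 150 152 150 144  53 120  84 118
[314 166] [344 179]
-0.165 [314.24113162 165.27622318] [345.44036322 179.15527172]
-0.17 [314.25066657 164.44105236] [345.33085981 178.21452973]
-0.175 [314.26012949 163.61202512] [345.22218928 177.28113047]
top
[333 236] [362 265]
-0.165 [328.84389178 234.78208366] [359.77997252 265.81409817]
-0.17 [330.82657506 234.79912222] [361.7650154  265.83241062]
-0.175 [332.80940946 234.81616208] [363.75020967 265.85072446]
```

>>> {"op": "carry_out", "data": {
  "steps": [
    [0,0.01,0.1,0,0,0,1],
    [0,0.01,0.2,0,0,0,1],
    [0,0.01,0.3,0,0,0,1],
    [0,0.01,0.35,0,0,0,0.3],
    [0,0.01,0.37,0,0,0,-0.2],
    [0,0.01,0.37,0,0,0,-0.3],
    [0,0.01,0.37,0,0,0,-0.3],
    [0,0.01,0.37,0,0,0,-0.3]
  ],
  "grip_force": 25
}}

```text
clock: 3.85
tcp_pos: [0.4349, -0.1742, 0.2253]
tool_rot: [-180.0, 0.1, 180.0]
wrist_force: [-0.2, 0.4, 0.2]
opening: 0.0302
finger_force: 0.0
```

>>> {"op": "carry_out", "data": {
  "steps": [
    [0,0,0,0,0,0,-0.4],
    [0,0,0,0,0,0,-0.45],
    [0,0,0,0,0,0,-0.5],
    [0,0,0,0,0,0,-0.6],
    [0,0,0,0,0,0,-1],
    [0,0,0,0,0,0,-1],
    [0,0,0,0,0,0,-1],
    [0,0,0,0,0,0,-1]
  ],
  "grip_force": 25
}}

```text
clock: 4.65
tcp_pos: [0.4347, -0.1743, 0.2248]
tool_rot: [-180.0, 0.0, 180.0]
wrist_force: [-1.7, -1.2, 3.5]
opening: 0.021
finger_force: 24.5
```

>>> {"op": "carry_out", "data": {
  "steps": [
    [0,0,-0.03,0,0,0,-1],
    [0,0,-0.08,0,0,0,-1],
    [0,0,-0.16,0,0,0,-1],
    [0,0,-0.26,0,0,0,-1],
    [0,0,-0.36,0,0,0,-1],
    [0,0,-0.44,0,0,0,-1],
    [0,0,-0.49,0,0,0,-1],
    [0,0,-0.5,0,0,0,-1],
    [0,0,-0.5,0,0,0,-1]
  ]
}}

```text
clock: 5.55
tcp_pos: [0.4346, -0.1741, 0.2998]
tool_rot: [180.0, 0.0, -180.0]
wrist_force: [0.3, 0.1, -0.8]
opening: 0.0208
finger_force: 24.5
```

>>> {"op": "carry_out", "data": {
  "steps": [
    [-0.03,0.01,0,0,0,0,-1],
    [-0.1,0.04,0,0,0,0,-1],
    [-0.22,0.1,0,0,0,0,-1],
    [-0.36,0.16,0,0,0,0,-1],
    [-0.5,0.22,0,0,0,0,-1],
    [-0.63,0.28,0,0,0,0,-1],
    [-0.74,0.32,0,0,0,0,-1],
    [-0.81,0.35,0,0,0,0,-1],
    [-0.833,0.36,0,0,0,0,-1],
    [-0.833,0.36,0,0,0,0,-1],
    [-0.833,0.36,0,0,0,0,-1]
  ]
}}

```text
clock: 6.65
tcp_pos: [0.5589, -0.1206, 0.2994]
tool_rot: [-180.0, -0.1, 180.0]
wrist_force: [-1.2, 0.4, -0.9]
opening: 0.0211
finger_force: 24.5
```

Run:
```python
from h import *
print(env.get_obs()["tcp_pos"])
s=env.camera("side")[:,:,::-1]; t=env.camera("top")[:,:,::-1]
a=cv2.resize(s[100:250,250:380],None,fx=3,fy=3); b=cv2.resize(t[140:290,250:400],None,fx=3,fy=3)
cv2.imwrite("pics/c4.png",np.hstack([a[:450],b[:450,:400]]))
```

```text
[ 0.55889667 -0.12064021  0.29944799]
```

View pics/c4.png

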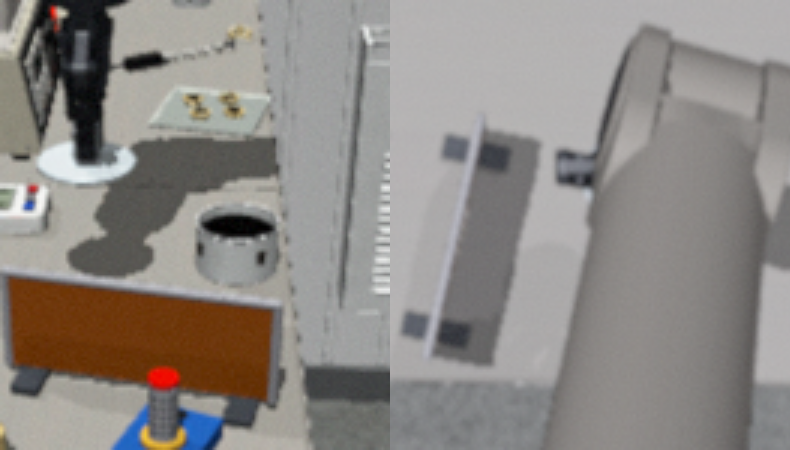

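The lid is held level (side crop at (88,160)) and the tin is open with its rim at (236,215). Lowering the lid onto the free worktop.

>>> {"op": "carry_out", "data": {
  "steps": [
    [0,0,0.05,0,0,0,-1],
    [0,0,0.15,0,0,0,-1],
    [0,0,0.28,0,0,0,-1],
    [0,0,0.41,0,0,0,-1],
    [0,0,0.54,0,0,0,-1],
    [0,0,0.64,0,0,0,-1],
    [0,0,0.7,0,0,0,-1],
    [0,0,0.73,0,0,0,-1],
    [0,0,0.745,0,0,0,-1],
    [0,0,0.745,0,0,0,-1]
  ]
}}

```text
clock: 7.75
tcp_pos: [0.5598, -0.1203, 0.1882]
tool_rot: [-180.0, 0.0, 180.0]
wrist_force: [-0.1, 0.3, -0.8]
opening: 0.0211
finger_force: 24.5
```

>>> {"op": "carry_out", "data": {
  "steps": [
    [0,0,0.005,0,0,0,-1],
    [0,0,0.01,0,0,0,-1],
    [0,0,0.015,0,0,0,-1],
    [0,0,0.015,0,0,0,-1]
  ]
}}

```text
clock: 8.15
tcp_pos: [0.5599, -0.1202, 0.1871]
tool_rot: [180.0, 0.1, -180.0]
wrist_force: [-3.5, 2.3, 10.4]
opening: 0.021
finger_force: 25.4
```

>>> {"op": "carry_out", "data": {
  "steps": [
    [0,0,-0.005,0,0,0,-0.4],
    [0,0,-0.005,0,0,0,-0.2],
    [0,0,-0.005,0,0,0,0],
    [0,0,-0.005,0,0,0,0.2],
    [0,0,-0.05,0,0,0,0.2],
    [0,0,-0.2,0,0,0,0.2],
    [0,0,-0.45,0,0,0,0.2],
    [0,0,-0.7,0,0,0,0.2],
    [0,0,-0.95,0,0,0,0.5],
    [0,0,-1,0,0,0,0.5]
  ]
}}

```text
clock: 9.15
tcp_pos: [0.5608, -0.1208, 0.3405]
tool_rot: [-180.0, 0.4, 180.0]
wrist_force: [0.3, 0.1, 0.0]
opening: 0.0636
finger_force: 0.0
```

>>> {"op": "carry_out", "data": {
  "steps": [
    [0.1,0.25,0,0,0,0,0.5],
    [0.2,0.5,0,0,0,0,0.5],
    [0.22,0.75,0,0,0,0,0.5],
    [0.22,1,0,0,0,0,0.5]
  ]
}}

```text
clock: 9.55
tcp_pos: [0.5255, 0.031, 0.3355]
tool_rot: [180.0, -0.1, 180.0]
wrist_force: [0.8, 0.8, 0.4]
opening: 0.064
finger_force: 0.0
```

>>> {"op": "carry_out", "data": {
  "steps": [
    [0.1,0.25,0,0,0,0,0.5],
    [0.2,0.5,0,0,0,0,0.5],
    [0.23,0.75,0,0,0,0,0.5],
    [0.23,1,0,0,0,0,0.5],
    [0.23,1,0,0,0,0,0.5],
    [0.23,1,0,0,0,0,0.5]
  ]
}}

```text
clock: 10.15
tcp_pos: [0.4917, 0.1805, 0.3353]
tool_rot: [-180.0, -0.0, -179.9]
wrist_force: [0.4, -0.6, 0.4]
opening: 0.064
finger_force: 0.0
```

Run:
```python
from h import *
print(env.get_obs()["tcp_pos"])
s=env.camera("side")[:,:,::-1]; t=env.camera("top")[:,:,::-1]
cv2.imwrite("pics/s5.png",s);cv2.imwrite("pics/t5.png",t)
a=cv2.resize(s[140:290,250:380],None,fx=3,fy=3); b=cv2.resize(t[140:290,260:395],None,fx=3,fy=3)
cv2.imwrite("pics/c5.png",np.hstack([a,b]))
```

```text
[0.49169945 0.18049872 0.33530538]
```

View pics/c5.png

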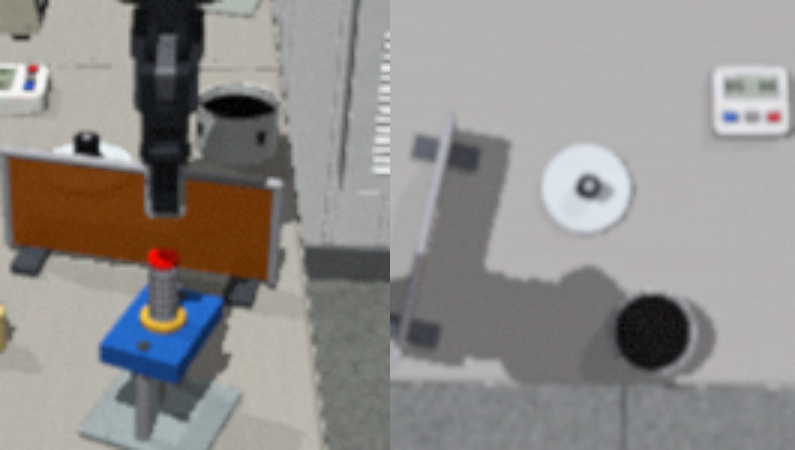

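The lid stands knob up at crop (587,187), and the open tin's bitumen is at (653,332). The gripper is lined up above the plunger cap. I'll use the lid, whose true y is known from the grip, to check the top camera's bias and re-measure the tin.

Run:
```python
from h import *
t=cv2.imread("pics/t5.png"); 
def lid(im,box,z):
    x0,y0,x1,y1=box; m=(im[y0:y1,x0:x1].min(2)>195).astype(np.uint8); c=max(cv2.findContours(m,0,1)[0],key=cv2.contourArea)
    (p,r)=cv2.minEnclosingCircle(c); p=np.array(p)+[x0,y0]; return p.round(2),round(r,2),back("top",p,z).round(4)
print("lid now",lid(t,(305,182,345,222),.011)); print("lid before",lid(cv2.imread("pics/top0.png"),(328,232,372,270),.05))
a=blob(t,t.max(2)<60,(330,232,372,272)); print("bitumen",a,back("top",a,.036),back("top",a,.045), "area r",np.sqrt(a[2]/np.pi))
x0,y0=325,232; g=t[y0:272,x0:372].max(2)
print(g[[14,18,22]][:, ::2]); print(g[::2,22])
s0=cv2.imread("pics/side0.png");s=cv2.imread("pics/s5.png")
P=proj("top",[[.4355,-.1735,.036],[.4355,-.1735,.045],[.56,-.1203,.011]]);print(P)
```

```text
lid now (array([324.88, 201.93]), 14.46, array([ 0.5611, -0.1197,  0.011 ]))
lid before (array([347.71, 250.33]), 14.92, array([ 0.4357, -0.1736,  0.05  ]))
bitumen (np.float64(346.7298474945534), np.float64(250.37037037037038), 459) [ 0.43529486 -0.17312832  0.036     ] [ 0.43548502 -0.17182938  0.045     ] area r 12.087358593107094
[[116 115 117 113  96  66  21  29  26  24  29  25  28  19  24  20  22 106
  136 115 120 160 180 182]
 [116 114 104  99  89  50  10  20  15  22  28  26  24  22  21  21  11  78
  167 116 114 119 173 179]
 [112 105 104 101  96  62  21  25  26  18  24  27  23  21  19  26  22 101
  144 117 112 125 175 181]]
[180 181 179  91  18  19  28  25  27  26  27  27  22  22  29  29  96 106
 122 133]
[[346.87531924 250.29099189]
 [347.38982443 250.3703124 ]
 [325.11785822 202.36531601]]
```

>>> {"op": "carry_out", "data": {
  "steps": [
    [0,0.035,0.1,0,0,0,0.5],
    [0,0.035,0.2,0,0,0,0.4],
    [0,0.035,0.3,0,0,0,0.2],
    [0,0.035,0.4,0,0,0,0.1],
    [0,0.035,0.47,0,0,0,-0.2],
    [0,0.035,0.509,0,0,0,-0.3],
    [0,0.035,0.509,0,0,0,-0.35],
    [0,0.035,0.509,0,0,0,-0.4],
    [0,0.035,0.509,0,0,0,-0.4]
  ]
}}

```text
clock: 11.15
tcp_pos: [0.4924, 0.1851, 0.26]
tool_rot: [180.0, 0.1, 180.0]
wrist_force: [0.6, -0.4, -0.4]
opening: 0.0254
finger_force: 0.0
```

>>> {"op": "carry_out", "data": {
  "steps": [
    [0,0,0,0,0,0,-0.45],
    [0,0,0,0,0,0,-0.5],
    [0,0,0,0,0,0,-0.55],
    [0,0,0,0,0,0,-0.6],
    [0,0,0,0,0,0,-0.7],
    [0,0,0,0,0,0,-1],
    [0,0,0,0,0,0,-1],
    [0,0,0,0,0,0,-1],
    [0,0,0,0,0,0,-1]
  ],
  "grip_force": 40
}}

```text
clock: 12.05
tcp_pos: [0.4922, 0.1853, 0.2595]
tool_rot: [180.0, 0.0, -180.0]
wrist_force: [-0.7, 0.6, 3.9]
opening: 0.0171
finger_force: 38.9
```

>>> {"op": "carry_out", "data": {
  "steps": [
    [0,0,-0.02,0,0,0,-1],
    [0,0,-0.06,0,0,0,-1],
    [0,0,-0.13,0,0,0,-1],
    [0,0,-0.22,0,0,0,-1],
    [0,0,-0.32,0,0,0,-1],
    [0,0,-0.43,0,0,0,-1],
    [0,0,-0.54,0,0,0,-1],
    [0,0,-0.65,0,0,0,-1],
    [0,0,-0.75,0,0,0,-1],
    [0,0,-0.82,0,0,0,-1],
    [0,0,-0.84,0,0,0,-1],
    [0,0,-0.84,0,0,0,-1]
  ]
}}

```text
clock: 13.25
tcp_pos: [0.492, 0.1849, 0.3858]
tool_rot: [180.0, 0.0, 180.0]
wrist_force: [-0.2, -0.2, -0.9]
opening: 0.0175
finger_force: 39.2
```

Run:
```python
from h import *
print(env.get_obs()["tcp_pos"],env.get_obs()["wrist_force"])
s=env.camera("side")[:,:,::-1]; cv2.imwrite("pics/s6.png",s)
cv2.imwrite("pics/c6.png",cv2.resize(s[130:300,250:380],None,fx=3.5,fy=3.5))
c=env.get_obs()["tcp_pos"]; print((proj("side",[c-[0,0,.2495],c-[0,0,.2495-.067]])-[250,130])*3.5)
```

```text
[0.49203669 0.18489709 0.38580226] [-0.24278258 -0.24144798 -0.8670427 ]
[[190.88639497 304.3241239 ]
 [192.24765583 185.9102567 ]]
```

View pics/c6.png

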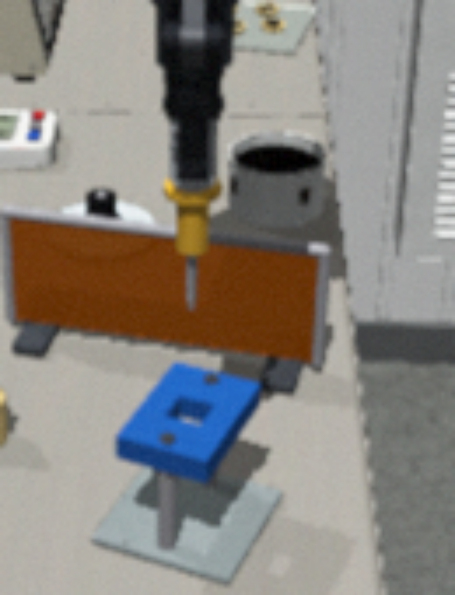

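The plunger is out of the stand and upright, with its tip at crop (190,308) against (191,304) predicted. That difference matches the side camera's known row bias. Now carrying it over the guard.

>>> {"op": "carry_out", "data": {
  "steps": [
    [0,-0.02,0,0,0,0,-1],
    [0,-0.06,0,0,0,0,-1],
    [0,-0.13,0,0,0,0,-1],
    [0,-0.22,0,0,0,0,-1],
    [0,-0.32,0,0,0,0,-1],
    [0,-0.43,0,0,0,0,-1],
    [0,-0.55,0,0,0,0,-1],
    [0,-0.67,0,0,0,0,-1],
    [0,-0.79,0,0,0,0,-1],
    [0,-0.89,0,0,0,0,-1],
    [0,-0.96,0,0,0,0,-1],
    [0,-1,0,0,0,0,-1]
  ]
}}

```text
clock: 14.5
tcp_pos: [0.4919, 0.0334, 0.3854]
tool_rot: [-180.0, 0.0, 179.9]
wrist_force: [0.1, -0.3, -0.9]
opening: 0.0171
finger_force: 39.2
```

>>> {"op": "carry_out", "data": {
  "steps": [
    [0,-0.03,0,0,0,0,-1],
    [0,-0.08,0,0,0,0,-1],
    [0,-0.15,0,0,0,0,-1],
    [0,-0.24,0,0,0,0,-1],
    [0,-0.34,0,0,0,0,-1],
    [0,-0.45,0,0,0,0,-1],
    [0,-0.57,0,0,0,0,-1],
    [0,-0.68,0,0,0,0,-1],
    [0,-0.79,0,0,0,0,-1],
    [0,-0.89,0,0,0,0,-1],
    [0,-0.96,0,0,0,0,-1],
    [0,-1,0,0,0,0,-1]
  ]
}}

```text
clock: 15.7
tcp_pos: [0.4919, -0.1163, 0.3853]
tool_rot: [-180.0, -0.0, 179.9]
wrist_force: [-0.1, -0.3, -0.6]
opening: 0.0172
finger_force: 39.2
```

>>> {"op": "carry_out", "data": {
  "steps": [
    [0.02,-0.03,0,0,0,0,-1],
    [0.07,-0.08,0,0,0,0,-1],
    [0.14,-0.15,0,0,0,0,-1],
    [0.22,-0.23,0,0,0,0,-1],
    [0.29,-0.3,0,0,0,0,-1],
    [0.34,-0.35,0,0,0,0,-1],
    [0.37,-0.38,0,0,0,0,-1],
    [0.378,-0.389,0,0,0,0,-1],
    [0.378,-0.389,0,0,0,0,-1],
    [0.378,-0.389,0,0,0,0,-1],
    [0.378,-0.389,0,0,0,0,-1]
  ]
}}

```text
clock: 16.8
tcp_pos: [0.4358, -0.1728, 0.3853]
tool_rot: [-180.0, 0.0, -179.9]
wrist_force: [-0.8, 0.5, -1.3]
opening: 0.0167
finger_force: 39.2
```

>>> {"op": "carry_out", "data": {
  "steps": [
    [0,0,0.02,0,0,0,-1],
    [0,0,0.07,0,0,0,-1],
    [0,0,0.14,0,0,0,-1],
    [0,0,0.23,0,0,0,-1],
    [0,0,0.32,0,0,0,-1],
    [0,0,0.4,0,0,0,-1],
    [0,0,0.46,0,0,0,-1],
    [0,0,0.5,0,0,0,-1],
    [0,0,0.52,0,0,0,-1],
    [0,0,0.52,0,0,0,-1]
  ]
}}

```text
clock: 17.8
tcp_pos: [0.4354, -0.1733, 0.3071]
tool_rot: [180.0, -0.0, 180.0]
wrist_force: [0.7, -0.4, -1.5]
opening: 0.0175
finger_force: 39.2
```

Run:
```python
from h import *
s=env.camera("side")[:,:,::-1]; c=env.get_obs()["tcp_pos"]; print(c)
cv2.imwrite("pics/s7.png",s)
cv2.imwrite("pics/c7.png",cv2.resize(s[110:210,280:380],None,fx=6,fy=6,interpolation=2))
q=lambda P:((proj("side",P)-[280,110])*6).round(0)
print("tip,flange",q([c-[0,0,.2495],c-[0,0,.2495-.067]]),"bit centre, rim near/far/left/right",q([[.4353,-.1735,.036],[.4353,-.138,.045],[.4353,-.209,.045],[.4708,-.1735,.045],[.3998,-.1735,.045]]))
```

```text
[ 0.43549809 -0.17336366  0.30747539]
tip,flange [[300. 346.]
 [306. 198.]] bit centre, rim near/far/left/right [[298. 393.]
 [301. 412.]
 [297. 337.]
 [215. 372.]
 [384. 375.]]
```

View pics/c7.png

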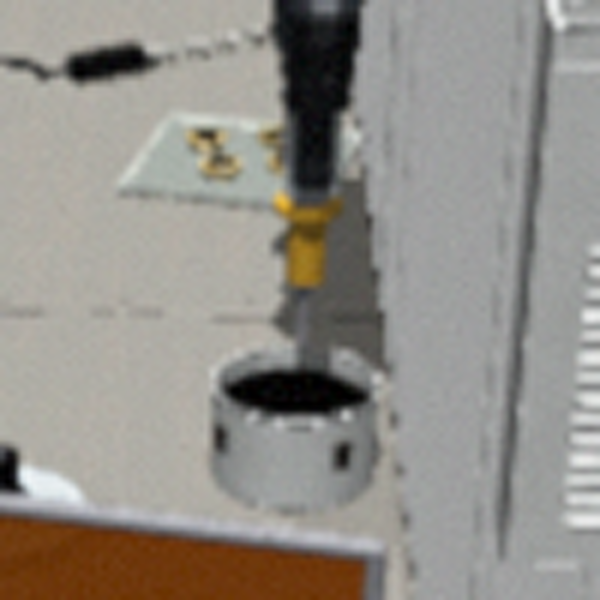

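Run:
```python
import cv2
s=cv2.imread("pics/s7.png"); print(s[160:182,322:340].max(2))
```

```text
[[169 174 175 179 157 114  86  75  94  88  84  84  89  92  88  87  87  87]
 [179 180 179 170 132  89  83  88 101  91  83  88  90  89  83  85  85  85]
 [169 168 168 143 106  83  81  90 102  90  84  83  83  76  79  74  75  79]
 [162 157 152 115  80  77  80  91 100  85  81  86  84  77  68  72  72  72]
 [179 179 169 147 105  84  83  96 104  93  83  84  86  85  88  83  87  87]
 [181 181 180 174 149 112  90 100 107  95  87  87  88  85  86  88  87  84]
 [180 183 179 174 175 151 133 118 108  92  87  86  85  91  86  87  88  85]
 [187 185 174 179 174 171 168 126  98  90  89  87  91 103  96  91  87  85]
 [165 162 162 171 171 161 157 119  86  84  89  90  92 125 134 147 130 106]
 [122 136 148 153 155 157 156 121  89  86  83  82  86 131 154 165 155 135]
 [135 144 150 142 140 145 142 108  76  83  82  86  82 131 147 135 140 152]
 [113 118 116  97  85  90  90  67  49  57  60  64  74 117 140 143 144 139]
 [ 58  40  29  17  14  19  22  18  14  11  13  20  42  75 103 124 135 137]
 [ 15  10   5   8  10   1   1   2   4  12   0   4  10  22  39  70  99 118]
 [  8   2   7  10  10   9   8  11   2   6   3   6   7   0   2  20  34  66]
 [  2  10  16   6   0  10   0   7   7   6   8   9  10   4   6   0  12  20]
 [  5   6  11   8   9  13   4  17   7   9  11   8   3   7   4   7   0  10]
 [ 29  16  11   3   0   0   3   3   0   0   4   1   6  12  22  35  45  55]
 [120  79  43  32  29  26  24  27  29  25  28  24  23  58  78 146 122  97]
 [166 118  97 104 127 110 114 120 119 117 128 118  93  98 119 185 157 114]
 [148 130 136 158 187 166 156 151 153 153 181 176 143 128 122 137 135 124]
 [151 155 159 160 175 161 135 129 124 125 162 163 150 147 142 132 131 129]]
```

The tip is just visible at column 330, row ~167 against (330,167.7) predicted, centred over the bitumen (tin rim columns 315–344). Final lowering by 11.5 mm.

>>> {"op": "carry_out", "data": {
  "steps": [
    [0,0,0.01,0,0,0,-1],
    [0,0,0.03,0,0,0,-1],
    [0,0,0.05,0,0,0,-1],
    [0,0,0.067,0,0,0,-1],
    [0,0,0.075,0,0,0,-1],
    [0,0,0.077,0,0,0,-1],
    [0,0,0.077,0,0,0,-1],
    [0,0,0.077,0,0,0,-1],
    [0,0,0.077,0,0,0,-1],
    [0,0,0.077,0,0,0,-1]
  ]
}}

```text
clock: 18.85
tcp_pos: [0.4354, -0.1733, 0.2959]
tool_rot: [180.0, 0.0, 180.0]
wrist_force: [-0.1, 0.2, -0.8]
opening: 0.0174
finger_force: 39.2
```

Run:
```python
from h import *
s=env.camera("side")[:,:,::-1]; o=env.get_obs(); print(o["tcp_pos"],o["tool_rot"],o["wrist_force"],np.abs(o["joint_velocities"]).max())
print(s[158:178,324:340].max(2)); print(proj("side",o["tcp_pos"]-[0,0,.2495]))
```

```text
[ 0.43540612 -0.17325048  0.29586854] [ 1.79998458e+02  1.15160339e-02 -1.79999340e+02] [ 0.52937302 -0.22827335 -0.06645303] 0.061207443804500744
[[173 176 155 131 136 154 156 149 135 110  86  88  88  88  83  85]
 [175 174 133 120 143 151 154 152 135 106  91  85  85  85  88  83]
 [180 175 128 115 141 154 155 153 136 107  87  88  87  87  88  81]
 [181 171 129  98 117 132 133 126 117  98  83  88  85  91  84  82]
 [170 147 100  85  83  77  78  85  89  88  85  78  76  75  76  75]
 [157 112  81  78  78  72  62  74  84  83  82  77  74  74  72  73]
 [176 129  92  89  86  86  84  84  88  89  88  86  86  86  87  87]
 [178 151 107  87  87 100 100  89  89  91  87  86  88  88  87  83]
 [180 171 130  87  86 106 102  93  87  88  88  88  86  89  88  86]
 [177 175 152 107  88  99  99  95  88  91  90  96  94  94  89  87]
 [159 169 167 136  98  98  98  92  85  87  87  99 122 143 130 102]
 [150 153 158 159 115 101  98  89  85  82  79  92 136 165 159 139]
 [149 145 143 140 103 100 100  89  84  84  84 107 137 131 144 154]
 [117  97  86  88  69  91  88  63  63  65  71 117 140 144 140 140]
 [ 31  22  23  20  25  87  65  25  16  21  44  73 106 123 136 139]
 [  5   8   6   3  10  59  44  14   7   2   2  15  35  69  98 113]
 [  5   8   1  11  13  16   6   0   7  11   3  11   7  12  30  62]
 [  4   9   8   1   6   0  11   9   8   0   9   2   2  11  11  16]
 [ 10  10   6   0   0   4   0   9   7   7   1   2   9   0   0  11]
 [  1   0   8   3   8   4   0   0   6   3   7  17  19  35  33  53]]
[[329.80650316 171.83760731]]
```

The tip shows at (329.5,173.2), about 1 px below prediction, which is the side camera's known bias. That puts it centred and about 10 mm above the bitumen.

```bash
python3 -c "
from bench import env
print(env.hand_in())"
```

```text
the job is handed in; nothing more can be done
None
```

I've handed the job in: the lid stands knob up on the free worktop, and the plunger is held upright and still over the bitumen centre, its tip about 10 mm above the surface by my measurement (about 19 s of the 54 s used).

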